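Flip the ratchet and clamp the stone core in the press

TASK

The stone core must be clamped in the little ratchet press, but the ratchet was left set to raise. Gently flip the direction lever on top of the ratchet head right over to lower, swing the handle right back counter-clockwise to feel that it now free-wheels, then ratchet the handle clockwise until the foot holds the core firmly without crushing it (about 35 N of clamping), let go, and leave the other things on the table alone.

Things in the scene. Friction and masses are not known exactly. Their poses are not given: they have to be found in the camera images.
- selector (a joint): direction lever on top of the ratchet head, carried by the handle, turning about the axle: 0 = raise (as left), 1.0 rad = lower, both ends are stops; positive is clockwise from above. It stays where it is left (0.5 to 1.5 N at its fin moves it); within 0.2 rad of a stop counts as over. At a stop it passes the push on to the handle
- tab: upright fin at the lever's end, to be pushed or pinched: dark steel, 16 (radial, its x axis, away from the axle) x 9 (its y) x 26 mm tall; origin at its centre, 50 mm from the axle, about 197 mm above the table; the 12 mm wide lever arm's top is 13 mm lower. Azimuth seen from above: bed yaw + handle + 0.5 - selector. Pushed with over 15 N it bends
- handle (a joint): press handle's angle about the axle, rad, positive counter-clockwise from above, stops at -0.7 and 0.7. Lever at lower: clockwise turns the screw (1 rad lowers the foot 11 mm), counter-clockwise free-wheels over clicking teeth 0.31 rad apart (1 to 2 N at the knob). Lever at raise: the other way round. After a reversal up to 0.31 rad passes before the teeth catch
- knob: black upright cylinder knob at the handle's end, 24 mm across, 44 mm tall, spinning freely, so it can be pinched from above and led round without turning the gripper; origin on its axis 115 mm from the axle, about 190 mm above the table; top 20 mm above the origin, underside 24 mm and the handle bar's top 28 mm below it. At handle 0 it lies along the bed's -x from the axle
- axle (a point): centre of the top of the round steel ratchet head (86 mm across, 40 mm tall), on the upright axle of handle, lever and screw, over the bed's middle; about 177 mm above the table (the frame's height varies by some mm). The lever's flat hub lies on it, up to 9 mm higher
- foot_stem (a point): point on the screw's axis inside the bridge, above the foot. Turning the free screw takes about 7 N along the arc at the knob in motion, 2.5 to 4 N read at a halt; once the foot presses, 1 N more for each 10 N of clamping (at 35 N: 3.5 to 4 N more than free). Wanted 35 N, 15 to 60 will do; over 80 N crushes the core. The screw holds when let go
- bed: steel base plate of the press, 150 x 230 x 20 mm with a cork pad, fixed; origin at the centre of its underside, x axis away from the robot, z up; the handle reaches out over its -x side. Two columns on its y axis at +-90 mm carry a bridge (215 mm along y, 60 mm along x, top 131 mm up, column nuts 6 mm higher) with the screw at its middle
- core: grey stone core, a faceted lump about 60 mm across and roughly 30 mm tall, loose on the middle of the bed below the foot; origin at the middle of its underside. The sprung rubber foot (36 mm across, gives 1 mm for each 6 N) stands some 4 to 12 mm above it at the start, not measured
- flake_a: bystander: stone flake 48 mm across, 9 mm tall, on the table
- flake_b: bystander: stone flake 38 mm across, 8 mm tall, on the table
- flake_c: bystander: stone flake 34 mm across in the white tray
- caliper: bystander: steel and black calliper 190 mm long, 11 mm tall, lying beside the press
- tray: bystander: white tray 90 x 110 x 22 mm beside the press
- jar: bystander: small clear jar 44 mm across, 55 mm tall, behind the press
- pebble: bystander: round hammer pebble 56 mm across, 26 mm tall, behind the press
There are look-alikes about, which are no part of the job. Leave any pink look-alike of the core alone.

How it is judged:
By the outcome, as a careful person would: the job done as asked, in the order asked, and still so for the second after the job is handed in, with the robot touching nothing.
It also fails if it takes over 62 s, if anything falls off the work surface, if the arm or the gripper's body presses on something with over 40 N, if the wrist force passes 120 N, or if a joint passes its speed limit or range.

ROBOT

A 6-joint arm with a two-finger parallel gripper is mounted at the origin on the work surface. World frame = base frame: x ahead of the robot, y to its left, z up, the work surface at z = 0. Lengths are in mm, angles in rad, forces in N, time in s.
With the tool pointing down it reaches from about 350 to 875 mm from the base axis. Payload 4.2 kg.
Tool frame: the origin (TCP) lies between the finger pads; the fingertips stand 25 mm ahead of it and the grasp point (between the pads) lies 6 mm ahead of it; z points along the fingers, y is the line along which they close (so a half turn about z gives the same grasp; the last joint's range is limited). The gripper opens to 85 mm and grips with 20 to 120 N. Pads are 22 mm wide; open, the fingers measure 114 mm over their backs; the gripper's body (76 mm by 85 mm) begins 54 mm behind the grasp point. The pads swing forward as they close: fully open they stand 13 mm farther back than shut.
Start: joints at [1.444, 0.385, 0.008, 0, -1.194, -0.259], TCP at [235.155, 579.052, 256.312] pointing down, gripper open.
Joint ranges: [-3.14, 3.14], [-1.21, 2.06], [-1.07, 1.41], [-3.16, 2.05], [-2.99, -0.16], [-3.1, 3.1]. Speed limits (rad/s): [2.79, 2.79, 3.14, 3.14, 3.14, 3.14].

INTERFACE

Orientations are given as a unit quaternion [x, y, z, w].
In Python, from bench import arm gives the robot as it stands.
- The arm moves only by the shell command python3 -m pendant 'ROWS'. ROWS is JSON, a list of rows, each a list of 7 numbers: the shift along the tool's x, y, z in m, then the turn, a rotation vector about the tool's x, y, z in degrees, then the finger opening in m, from 0 to 0.0854. In form: [[x, y, z, wx, wy, wz, fingers], ...]. A call has 1 to 12 rows; each row shifts and turns the commanded pose from where the row before left it, along the tool's axes as they then stand; what a row does not reach is not made up. A row lasts 1/10 s, in which the tool goes at most 50 mm and 8.59 degrees, less where a joint would pass 70% of its speed; a pose out of reach is approached as far as the arm can. A call is refused whole if a number of a shift passes 0.05 or a number of a turn 8.59, either way. A call with a gripper value outside its range is refused whole. The fingers move at their own pace and stop on an object; the grip force is fixed at half the most. Time passes only in rows, so rows that do not move let the fingers close. It gives the time, the measured TCP pose, the force, the opening and the grip force at its end, in the units of the state.
- arm.read_state(): the state, without advancing time (a new reading comes with each control period).
- arm.get_image(name): name is "scene" or "top" or "wrist"; returns a dict with "image" (420x560x3 uint8, red, green, blue), "fx", "fy", "cx", "cy" (pixels), "xyz" and "rotation" of the camera in the world. Camera axes: x right, y down, z forward; pixel columns grow to the right and rows downward; lengths in mm; the calibration is good to about 2 mm. The wrist camera is an equidistant fisheye: a pixel r from the principal point sees the ray r / f radians off the axis. A picture is of the moment at which its call begins. There is no depth.
- arm.job_done(): hands the job in; it is judged then, once.
The state is a dict: "clock": time; "joints": joint angles; "joint_vel": joint speeds; "joint_efforts": joint torques, N m; "position": TCP position; "ee_rot": TCP orientation; "contact_force": force on the tool from outside, world axes, zero at the start; "wrist_torque": the same for the moment, N m; "gripper_width": finger opening in mm; "grasp_force": force on a finger pad.
Only numpy, scipy, OpenCV 4.12 (cv2) and the standard library are available. Lean on these libraries where they do the work, as an engineer would, in place of code of your own. Each camera call takes 0.05 s, during which the arm holds its last target. There are 200 camera calls.

## Working session

There is one attempt and no reset: what is moved stays moved. The work goes in short steps, Python scripts to look and compute and a shell command to move; the robot and the scene stay as the last step left them, time stands still between calls to the robot, and variables do not carry over. Pictures are saved under pics/ and viewed, at most 10 in all, crops included, and the job is handed in when it is done.

```bash
mkdir -p pics; ls
cat > h.py <<'E'
import numpy as np,cv2
from bench import arm
def save(c,n):
    d=arm.get_image(c); cv2.imwrite(f'pics/{n}.png',d['image'][:,:,::-1]); np.save(f'pics/{n}.npy',d,allow_pickle=True); return d
def load(n): return np.load(f'pics/{n}.npy',allow_pickle=True).item()
def ray(d,u,v):
    r=np.array([(u-d['cx'])/d['fx'],(v-d['cy'])/d['fy'],1.]); return np.array(d['rotation']).reshape(3,3)@r
def onz(d,u,v,z):
    r=ray(d,u,v); o=np.array(d['xyz']); return o+r*(z-o[2])/r[2]
def proj(d,p):
    q=np.array(d['rotation']).reshape(3,3).T@(np.array(p)-d['xyz']); return d['cx']+d['fx']*q[0]/q[2],d['cy']+d['fy']*q[1]/q[2]
E
python3 - <<'E'
from h import *
for c in('scene','top'):
    d=save(c,c+'0'); print(c,d['fx'],d['cx'],d['cy'],d['xyz'],d['rotation'])
a=cv2.imread('pics/scene0.png');b=cv2.imread('pics/top0.png')
print(arm.read_state())
E
```

```text
pics
scene 384.67875947254305 278.44598972116506 204.01149520386673 [835.4942885  456.27832152 603.94031489] [ 0.23688738  0.88114448 -0.39458515 -0.10849578]
top 475.3809534259633 285.76042113993685 212.42768108621524 [ 382.52410512   48.85394907 1230.27354951] [-0.70011673  0.70760895 -0.07524972  0.05885259]
{'clock': 0.1, 'joints': array([ 1.44359923e+00,  3.85505583e-01,  6.73249147e-03, -4.21427761e-04,
       -1.19400058e+00, -2.58600917e-01]), 'joint_vel': array([-0.00052676, -0.00201301,  0.00285237,  0.00180225, -0.00026173,
        0.0008628 ]), 'joint_efforts': array([-6.35890028e-04, -3.93319523e+01,  1.88931137e+01,  4.19796869e+00,
       -2.56531071e-03,  2.02495215e-06]), 'position': array([234.99215567, 578.62100545, 255.30554692]), 'ee_rot': array([ 9.81437205e-01, -1.91781119e-01, -1.30521761e-04,  9.99397069e-04]), 'contact_force': array([ 0.38779541,  0.06263939, -0.39475588]), 'wrist_torque': array([-0.00231952,  0.022817  ,  0.02447985]), 'grasp_force': 0.0, 'gripper_width': 85.37871054582195}
```

View pics/scene0.png

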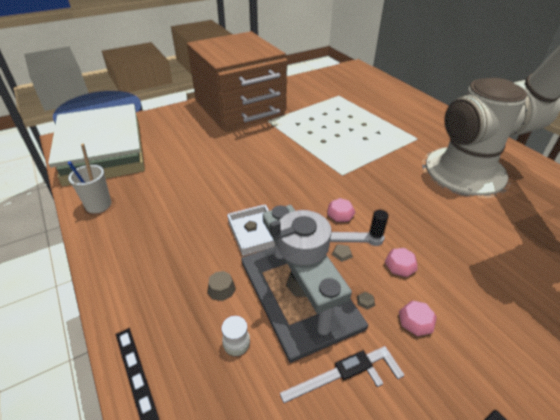

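View pics/top0.png

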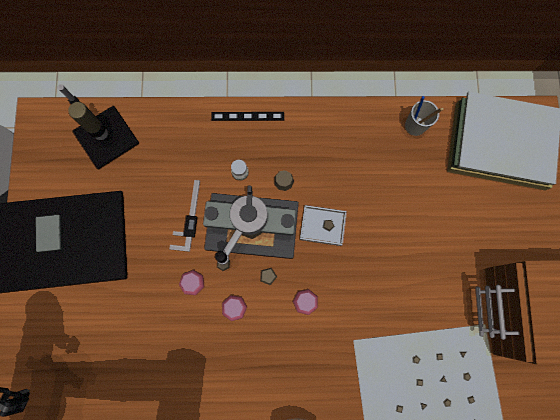

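```bash
sed -i 's/np.array(d\[.rotation.\]).reshape(3,3)/R.from_quat(d["rotation"]).as_matrix()/; 1i from scipy.spatial.transform import Rotation as R' h.py
python3 - <<'E'
from h import *
b=cv2.imread('pics/top0.png')[170:280,180:315]; a=cv2.imread('pics/scene0.png')[180:360,230:400]
b=cv2.resize(b,None,fx=4,fy=4,interpolation=cv2.INTER_CUBIC); a=cv2.resize(a,None,fx=2.4,fy=2.444,interpolation=cv2.INTER_CUBIC)
a=a[:440];cv2.imwrite('pics/crop1.png',cv2.resize(np.hstack([b,a]),None,fx=.82,fy=.82)) if False else None
cv2.imwrite('pics/crop1.png',b[:, :]) 
cv2.imwrite('pics/crop2.png',a)
d=load('top0')
ax=onz(d,249,214,182);print('axle',ax,'tab',onz(d,249,190,205),'knob',onz(d,222,257,210))
print('bedcorners', [onz(d,u,v,20)[:2] for u,v in((296,258),(205,249),(298,201),(209,194))])
E
```

```text
axle [581.07723618 105.57058105 182.        ] tab [630.77698159 104.42562189 205.        ] knob [482.57084482 161.60351374 210.        ]
bedcorners [array([496.65864319,  -5.4238876 ]), array([522.0363796 , 226.01472607]), array([645.15729525, -13.14018954]), array([665.64096996, 218.40276958])]
```

View pics/crop1.png

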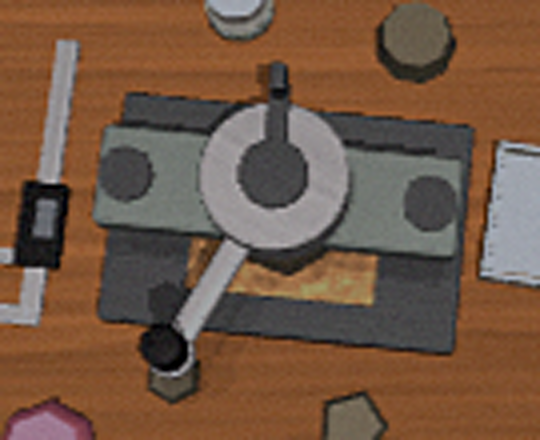

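View pics/crop2.png

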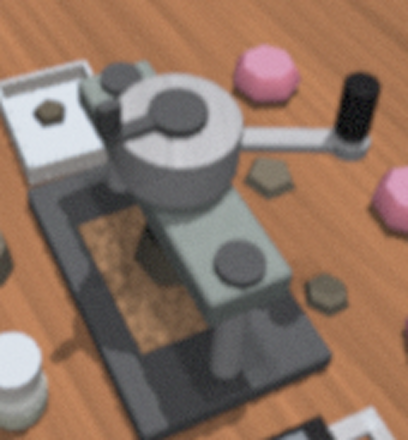

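The top crop shows the press bed and the round head, hub at crop (273,173). The lever's fin is at (279,75), pointing away from the robot. The black knob is at (164,345), over a flake. The dark discs at (126,173) and (430,203) are column nuts, not the fin. The scene crop shows the same: fin at (108,118), knob at (357,105), and the grey core under the foot. The pink lumps are look-alikes, which I'll leave alone.

Run:
```python
from h import *
t=load('top0');s=load('scene0')
def tri(a,b):
    A=[];B=[]
    for d,(u,v) in((t,a),(s,b)):
        r=ray(d,u,v);r/=np.linalg.norm(r);P=np.eye(3)-np.outer(r,r);A.append(P);B.append(P@np.array(d['xyz']))
    p=np.linalg.lstsq(np.vstack(A),np.hstack(B),rcond=None)[0];return p.round(1),proj(t,p),proj(s,p)
print('tabtop',onz(t,249.75,188.75,210),tri((249.75,188.75),(230+106/2.4,180+101/2.444)))
print('hub',tri((248.3,213.4),(230+178/2.4,180+111/2.444)))
print('knobtop',tri((221,256.3),(230+361/2.4,180+82/2.444)),onz(t,221,256.3,210))
p=arm.read_state();print(R.from_quat(p['ee_rot']).as_matrix().round(3),p['position'])
```

```text
tabtop [632.38474215 102.5097188  210.        ] (array([633.9, 102.2, 206.6]), (np.float64(249.96582535409038), np.float64(188.46836977135388)), (np.float64(274.68512388797296), np.float64(221.43969402018377)))
hub (array([583.4, 107.3, 177.6]), (np.float64(248.33721034941775), np.float64(213.35750838368696)), (np.float64(304.2458618744752), np.float64(225.43501916767082)))
knobtop (array([484.4, 164.8, 203.6]), (np.float64(220.83908297766283), np.float64(256.43713279828256)), (np.float64(380.11819788004675), np.float64(213.48911601749413))) [484.09330457 163.75790762 210.        ]
[[ 0.926 -0.376 -0.001]
 [-0.376 -0.926 -0.002]
 [ 0.     0.002 -1.   ]] [234.99215567 578.62100545 255.30554692]
```

```bash
python3 -m pendant '[[0,0,0,0,0,-7.4,0.024],[0,0,0,0,0,-7.4,0.024],[0,0,0,0,0,-7.3,0.024],[0.0306,0.0366,0,0,0,0,0.024],[0.0306,0.0366,0,0,0,0,0.024],[0.0306,0.0366,0,0,0,0,0.024],[0.0306,0.0366,0,0,0,0,0.024],[0.0306,0.0366,0,0,0,0,0.024],[0.0306,0.0366,0,0,0,0,0.024],[0.0306,0.0366,0,0,0,0,0.024],[0.0306,0.0366,0,0,0,0,0.024]]'; python3 -m pendant '[[0.0306,0.0366,0,0,0,0,0.024],[0.0306,0.0366,0,0,0,0,0.024],[0,0,0,0,0,0,0.024],[0,0,0,0,0,0,0.024]]'; python3 -c "
from h import *
s=arm.read_state();print(s['position'],R.from_quat(s['ee_rot']).as_matrix().round(3),s['gripper_width'],s['contact_force'],s['joints'].round(2))"
```

```text
clock: 1.2
position: [480.7, 284.5, 256.1]
ee_rot: [1.0, 0.0, -0.0, 0.0]
contact_force: [0.5, 0.9, -0.0]
gripper_width: 24.1
grasp_force: 0.0
clock: 1.6
position: [541.4, 211.9, 255.5]
ee_rot: [1.0, -0.001, -0.001, 0.0]
contact_force: [0.3, 0.1, -0.1]
gripper_width: 24.0
grasp_force: 0.0
[541.39701065 211.8680578  255.53018353] [[ 1.    -0.003 -0.001]
 [-0.003 -1.    -0.   ]
 [-0.001  0.    -1.   ]] 23.994617521473817 [ 0.32619792  0.14194793 -0.13989857] [ 0.65  0.31 -0.1  -0.   -1.16  0.92]
```

```bash
python3 -m pendant '[[0.0304,0.0363,0,0,0,0,0.024],[0.0304,0.0363,0,0,0,0,0.024],[0.0304,0.0363,0,0,0,0,0.024],[0,0,0,0,0,0,0.024],[0,0,0,0,0,0,0.024],[0,0,0,0,0,0,0.024]]'; python3 -c "
from h import *
d=save('wrist','w1');print(d['fx'],d['cx'],d['cy'],d['xyz'],d['rotation'])"
```

```text
clock: 2.2
position: [631.6, 105.6, 256.2]
ee_rot: [1.0, 0.001, -0.0, -0.0]
contact_force: [-0.0, 0.2, 0.3]
gripper_width: 23.9
grasp_force: 0.0
325.19226210127806 281.9867229536531 209.57552947935494 [706.25788742 105.86141647 373.05386358] [ 0.69987434 -0.6987292  -0.10453978  0.10499926]
```

View pics/w1.png

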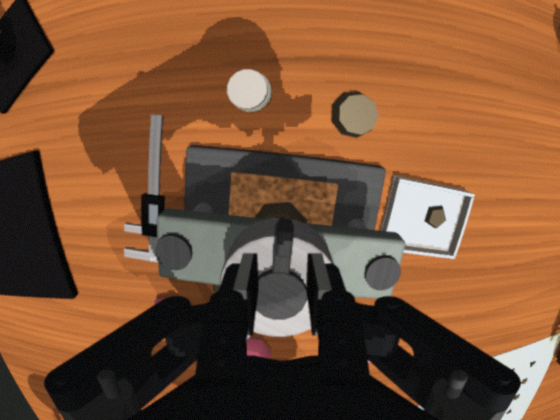

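The wrist view shows the fin at about (283,228), midway between the two fingertips at (248,265) and (318,265), so the fingers straddle it. Next I descend.

```bash
python3 -m pendant '[[0,0.001,0.015,0,0,0,0.024],[0,0,0.013,0,0,0,0.024],[0,0,0.008,0,0,0,0.024],[0,0,0.005,0,0,0,0.024],[0,0,0,0,0,0,0.024],[0,0,0,0,0,0,0.024]]'; python3 -m pendant '[[-0.0002,0.00436,0,0,0,5,0.024],[-0.0002,0.00436,0,0,0,5,0.024],[-0.0002,0.00436,0,0,0,5,0.024],[-0.0002,0.00436,0,0,0,5,0.024],[0,0,0,0,0,0,0.024]]'; python3 -c "
from h import *
s=arm.read_state();print(s['position'],s['wrist_torque'])"
```

```text
clock: 2.85
position: [632.6, 103.3, 215.6]
ee_rot: [1.0, 0.0, 0.0, 0.0]
contact_force: [0.8, 0.3, 0.5]
gripper_width: 24.0
grasp_force: 0.0
clock: 3.35
position: [629.5, 85.7, 216.1]
ee_rot: [0.985, -0.174, 0.001, -0.0]
contact_force: [0.5, -0.2, -0.5]
gripper_width: 24.2
grasp_force: 0.0
[629.51249917  85.67186294 216.120427  ] [ 0.00149313 -0.00277216 -0.02841717]
```

```bash
python3 -m pendant '[[-0.0002,0.00436,0,0,0,5,0.024],[-0.0002,0.00436,0,0,0,5,0.024],[-0.0002,0.00436,0,0,0,5,0.024],[-0.0002,0.00436,0,0,0,5,0.024],[0,0,0,0,0,0,0.024]]'; python3 -m pendant '[[-0.0002,0.00436,0,0,0,5,0.024],[-0.0002,0.00436,0,0,0,5,0.024],[0,0,0,0,0,0,0.024]]'; python3 -c "
from h import *
s=arm.read_state();print(s['position'],s['wrist_torque'])
save('top','t2');t=load('top0')
cv2.imwrite('pics/t2c.png',cv2.resize(cv2.imread('pics/t2.png')[170:280,180:315],None,fx=4,fy=4,interpolation=2))"
```

```text
clock: 3.85
position: [620.7, 71.0, 215.9]
ee_rot: [0.94, -0.341, 0.0, -0.0]
contact_force: [0.1, 0.1, -0.1]
gripper_width: 24.0
grasp_force: 0.0
clock: 4.15
position: [614.5, 64.9, 215.8]
ee_rot: [0.907, -0.421, 0.0, -0.0]
contact_force: [0.4, 0.4, -0.2]
gripper_width: 23.9
grasp_force: 0.0
[614.46145066  64.85560361 215.77391934] [-0.01178615 -0.009124    0.03065734]
```

View pics/t2c.png

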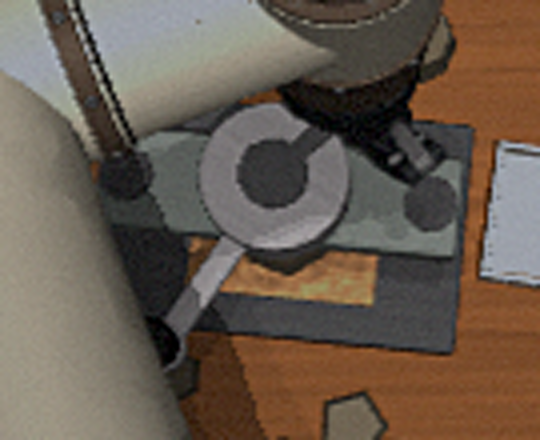

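The lever follows, now about 50° round, and the handle has not moved. I continue in small steps and watch the force.

```bash
for i in 1; do python3 -m pendant '[[-0.0001,0.00262,0,0,0,3,0.024],[-0.0001,0.00262,0,0,0,3,0.024],[0,0,0,0,0,0,0.024]]';python3 -c "
from h import *
s=arm.read_state();print(s['contact_force'],s['wrist_torque'])"; python3 -m pendant '[[0,0.0017,0,0,0,2,0.024],[0,0.0017,0,0,0,2,0.024],[0,0,0,0,0,0,0.024]]';python3 -c "
from h import *
s=arm.read_state();print(s['contact_force'],s['wrist_torque'])"; done
```

```text
clock: 4.5
position: [610.3, 61.9, 215.5]
ee_rot: [0.884, -0.468, 0.0, -0.0]
contact_force: [0.5, 0.6, 0.1]
gripper_width: 23.9
grasp_force: 0.2
[0.50096472 0.62945963 0.11449949] [ 0.12604058 -0.05227141  0.02288511]
clock: 4.8
position: [607.5, 60.0, 215.4]
ee_rot: [0.867, -0.499, 0.0, -0.0]
contact_force: [0.5, 0.6, 0.1]
gripper_width: 24.2
grasp_force: 0.2
[0.50334324 0.64387464 0.12099201] [ 0.11815216 -0.10391475 -0.02034404]
```

```bash
for i in 1; do python3 -m pendant '[[0,0.0017,0,0,0,2,0.024],[0,0,0,0,0,0,0.024]]'; python3 -m pendant '[[0,0.0017,0,0,0,2,0.024],[0,0,0,0,0,0,0.024]]';python3 -c "
from h import *
s=arm.read_state();print(s['contact_force'],s['wrist_torque'])
save('top','t3')
cv2.imwrite('pics/t3c.png',cv2.resize(cv2.imread('pics/t3.png')[170:280,180:315],None,fx=4,fy=4,interpolation=2))"; done
```

```text
clock: 5.0
position: [605.9, 59.0, 215.4]
ee_rot: [0.858, -0.514, 0.0, 0.0]
contact_force: [-0.0, -0.3, 0.3]
gripper_width: 23.7
grasp_force: 0.1
clock: 5.2
position: [604.4, 58.2, 215.3]
ee_rot: [0.849, -0.529, 0.0, 0.0]
contact_force: [0.6, 0.8, 0.4]
gripper_width: 24.2
grasp_force: 0.2
[0.64219315 0.7664432  0.42429835] [ 0.12187156 -0.02614795  0.03037563]
```

View pics/t3c.png

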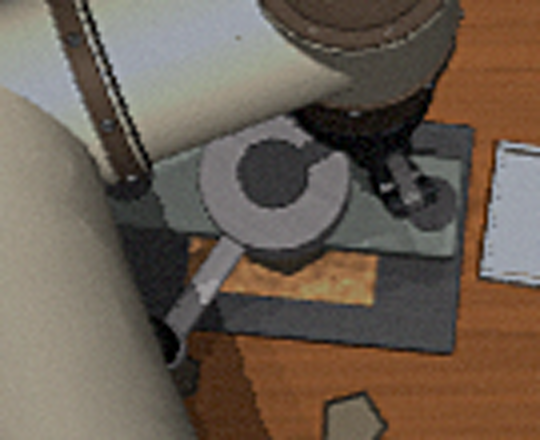

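```bash
for i in 1; do python3 -m pendant '[[0,0.0017,0,0,0,2,0.024],[0,0,0,0,0,0,0.024]]'; python3 -c "
from h import *
s=arm.read_state();print(s['contact_force'],s['wrist_torque'])"; python3 -m pendant '[[0,0.0017,0,0,0,2,0.024],[0,0,0,0,0,0,0.024]]';python3 -c "
from h import *
s=arm.read_state();print(s['contact_force'],s['wrist_torque'])
save('top','t4')
a=cv2.imread('pics/t3.png').astype(int);b=cv2.imread('pics/t4.png').astype(int);c=cv2.imread('pics/t2.png').astype(int)
sl=np.s_[230:255,222:240]
print('handle diff t3-t2',abs(a-c)[sl].mean(),'t4-t3',abs(b-a)[sl].mean())"; done
```

```text
clock: 5.45
position: [602.9, 57.5, 215.3]
ee_rot: [0.839, -0.544, 0.0, -0.0]
contact_force: [1.3, 0.2, -1.3]
gripper_width: 24.0
grasp_force: 0.4
[ 1.26652054  0.19263074 -1.32846394] [ 0.1667875  -0.20335606  0.00679118]
clock: 5.65
position: [601.7, 57.2, 215.3]
ee_rot: [0.83, -0.558, 0.0, -0.001]
contact_force: [1.7, 3.0, -1.3]
gripper_width: 24.1
grasp_force: 1.2
[ 1.68733372  2.98900122 -1.32042836] [ 0.54790037 -0.45861673  0.07888724]
handle diff t3-t2 6.917037037037037 t4-t3 9.78
```

Force rose to about 3.4 N and the tool lagged, so the lever is at its stop. I back off, lift, square the tool up and check.

```bash
python3 -m pendant '[[0,-0.0026,0,0,0,-3,0.024],[0,-0.0026,0,0,0,-3,0.024],[0,0,-0.02,0,0,0,0.024],[0,0,-0.03,0,0,0,0.024],[0,0,0,0,0,-7.7,0.05],[0,0,0,0,0,-7.7,0.05],[0,0,0,0,0,-7.7,0.05],[0,0,0,0,0,-7.7,0.05],[0,0,0,0,0,-7.7,0.05],[0,0,0,0,0,-7.7,0.05],[0,0,0,0,0,-7.7,0.05],[0,0,0,0,0,-7.8,0.05]]'; python3 -m pendant '[[-0.039,-0.0,0,0,0,0,0.05],[-0.039,-0.035,0,0,0,0,0.05],[-0.02,-0.035,0,0,0,0,0.05],[0,0,0,0,0,0,0.05],[0,0,0,0,0,0,0.05]]'
python3 -c "
from h import *
save('wrist','w5')
save('top','t5')
cv2.imwrite('pics/t5c.png',np.hstack([cv2.resize(cv2.imread('pics/t5.png')[170:280,180:315],None,fx=3,fy=3,interpolation=2),cv2.resize(cv2.imread('pics/w5.png'),(420,330))]))"
```

```text
clock: 6.9
position: [605.5, 58.4, 265.2]
ee_rot: [1.0, 0.001, -0.001, 0.001]
contact_force: [-0.1, -0.0, 0.2]
gripper_width: 50.0
grasp_force: 0.0
clock: 7.4
position: [509.7, 128.1, 265.7]
ee_rot: [1.0, -0.001, -0.0, 0.0]
contact_force: [1.0, -0.4, 0.1]
gripper_width: 50.1
grasp_force: 0.0
```

View pics/t5c.png

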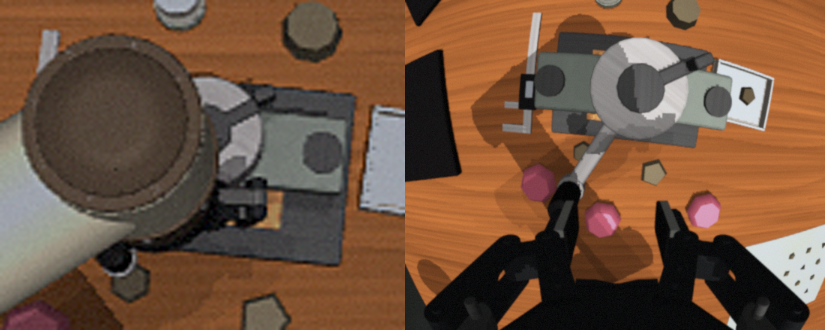

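The fin has swung right over: composite (704,62), seen from the hub at (641,88). The knob is at (568,187), beside the left finger. I now measure the lever's angle against the handle, and the knob's position.

Run:
```python
from h import *
d=load('w5')
def fr(u,v,z):
    x=np.array([u-d['cx'],v-d['cy']]);r=np.hypot(*x);th=r/d['fx']
    q=R.from_quat(d['rotation']).as_matrix()@np.array([*(x/r*np.sin(th)),np.cos(th)]);o=np.array(d['xyz']);return o+q*(z-o[2])/q[2]
f=lambda a,b,z:fr((a-405)/.75,b/.786,z)
hub=f(641,88,183);tab=f(706,58,207);lev=f(694,70,181);k=f(568,187,206)
print(hub,tab,lev,k)
az=lambda p:np.arctan2(*(p-hub)[1::-1])
print('sel tab',az(k)-az(tab)-np.pi+.5,'lever',az(k)-az(lev)-np.pi+.5,az(k),az(tab),az(lev))
t=load('top0');t5=load('t5');print(onz(t5,180+120/3,170+255/3,206))
```

```text
[585.14304189 108.07816355 183.        ] [608.87383214  61.94141339 207.        ] [601.62393052  62.95962303 181.        ] [512.86080963 166.44022834 206.        ]
sel tab 0.9164801628427894 lever 1.0413261202943085 2.4623441308344876 -1.095728685598095 -1.2205746430496138
[487.31256041 166.38942827 206.        ]
```

```bash
python3 -m pendant '[[-0.0247,-0.038,0,0,0,0,0.05],[0,0,0.03,0,0,0,0.05],[0,0,0.025,0,0,0,0.05],[0,0,0.010,0,0,0,0.05],[0,0,0,0,0,0,0.05],[0,0,0,0,0,0,0.05]]'
python3 -m pendant '[[0,0,0,0,0,0,0.02],[0,0,0,0,0,0,0.02],[0,0,0,0,0,0,0.02],[0,0,0,0,0,0,0.02],[0,0,0,0,0,0,0.02]]'
```

```text
clock: 8.1
position: [486.7, 165.6, 201.0]
ee_rot: [1.0, -0.003, 0.001, -0.0]
contact_force: [0.6, -0.2, 0.5]
gripper_width: 50.3
grasp_force: 0.0
clock: 8.6
position: [486.5, 166.4, 201.9]
ee_rot: [1.0, -0.002, 0.002, -0.001]
contact_force: [-0.6, 0.2, 5.7]
gripper_width: 22.6
grasp_force: 58.6
```

```bash
python3 -c "
from h import *
save('wrist','w6');save('scene','s6')
w=cv2.resize(cv2.imread('pics/w6.png')[100:400,180:400],(396,540));s=cv2.resize(cv2.imread('pics/s6.png')[170:290,310:398],(396,540))
cv2.imwrite('pics/c6.png',np.hstack([w,s]))"
```

```text
(no output)
```

View pics/c6.png

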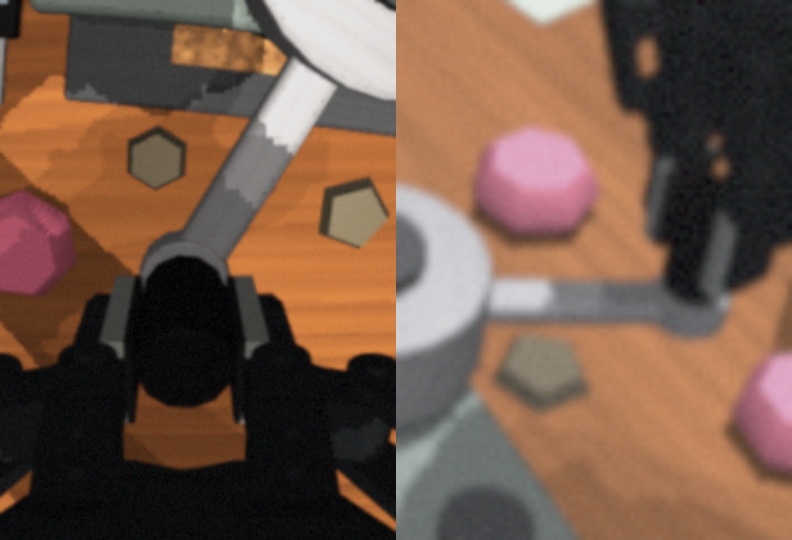

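The knob sits squarely between the pads: left view (183,330), right view at the handle's end. Next I work out the arc steps.

Run:
```python
from h import *
P=lambda p:115*np.array([-np.cos(p),-np.sin(p)])
for a in np.arange(-.55,.75,.1):
    d=P(a+.1)-P(a); print(round(a,2),round(a+.1,2),(d*[1,-1]).round(1), P(a).round(1))
```

```text
-0.55 -0.45 [-5.5 10.1] [-98.   60.1]
-0.45 -0.35 [-4.5 10.6] [-103.6   50. ]
-0.35 -0.25 [-3.4 11. ] [-108.    39.4]
-0.25 -0.15 [-2.3 11.3] [-111.4   28.5]
-0.15 -0.05 [-1.1 11.4] [-113.7   17.2]
-0.05 0.05 [ 0.  11.5] [-114.9    5.7]
0.05 0.15 [ 1.1 11.4] [-114.9   -5.7]
0.15 0.25 [ 2.3 11.3] [-113.7  -17.2]
0.25 0.35 [ 3.4 11. ] [-111.4  -28.5]
0.35 0.45 [ 4.5 10.6] [-108.   -39.4]
0.45 0.55 [ 5.5 10.1] [-103.6  -50. ]
0.55 0.65 [6.5 9.5] [-98.  -60.1]
0.65 0.75 [7.4 8.8] [-91.5 -69.6]
```

```bash
python3 -m pendant '[[-0.0055,0.0101,0,0,0,0,0.02],[-0.0045,0.0106,0,0,0,0,0.02],[-0.0034,0.011,0,0,0,0,0.02],[0,0,0,0,0,0,0.02]]'; python3 -m pendant '[[-0.0023,0.0113,0,0,0,0,0.02],[-0.0011,0.0114,0,0,0,0,0.02],[0,0.0115,0,0,0,0,0.02],[0.0011,0.0114,0,0,0,0,0.02],[0,0,0,0,0,0,0.02],[0,0,0,0,0,0,0.02]]'
```

```text
clock: 9.1
position: [473.4, 133.3, 201.9]
ee_rot: [1.0, -0.003, 0.002, -0.0]
contact_force: [4.1, -1.0, 6.3]
gripper_width: 22.6
grasp_force: 58.9
clock: 9.7
position: [472.1, 88.8, 201.9]
ee_rot: [1.0, -0.003, 0.003, -0.001]
contact_force: [5.5, 0.6, 5.0]
gripper_width: 22.7
grasp_force: 58.9
```

```bash
python3 -m pendant '[[0.0033,0.0113,0,0,0,0,0.02],[0.0039,0.011,0,0,0,0,0.02],[0.0045,0.0106,0,0,0,0,0.02],[0,0,0,0,0,0,0.02],[0,0,0,0,0,0,0.02]]'; python3 -m pendant '[[0.0055,0.0101,0,0,0,0,0.02],[0.0,0.0,0,0,0,0,0.02],[0,0,0,0,0,0,0.02]]'
```

```text
clock: 10.2
position: [483.2, 55.7, 201.9]
ee_rot: [1.0, -0.003, 0.003, -0.001]
contact_force: [3.9, -0.0, 7.1]
gripper_width: 22.4
grasp_force: 59.2
clock: 10.5
position: [488.8, 45.8, 201.9]
ee_rot: [1.0, -0.003, 0.003, -0.001]
contact_force: [3.3, 1.5, 6.1]
gripper_width: 22.2
grasp_force: 59.2
```

```bash
python3 -m pendant '[[0.002,0.0028,0,0,0,0,0.02],[0,0,0,0,0,0,0.02],[0,0,0,0,0,0,0.02]]'; python3 -m pendant '[[0.002,0.0028,0,0,0,0,0.02],[0.0,0.0,0,0,0,0,0.02],[0,0,0,0,0,0,0.02]]'
```

```text
clock: 10.8
position: [490.1, 43.8, 201.9]
ee_rot: [1.0, -0.002, 0.002, -0.001]
contact_force: [1.1, 4.4, 7.4]
gripper_width: 22.7
grasp_force: 59.6
clock: 11.1
position: [490.3, 43.5, 201.8]
ee_rot: [1.0, -0.003, 0.001, -0.003]
contact_force: [-7.8, 17.6, 12.3]
gripper_width: 22.5
grasp_force: 60.4
```

The stop is reached at handle about 0.7, and it free-wheeled at roughly 1 N. Now the clockwise stroke.

```bash
cat > f.py <<'E'
from h import *
s=arm.read_state();p=s['position'];x,y=585.5-p[0],107.9-p[1];a=np.arctan2(y,x);F=s['contact_force']
print('phi %.3f r %.1f Ft %.2f Fr %.2f  t %.1f'%(a,np.hypot(x,y),F[0]*np.sin(a)-F[1]*np.cos(a),-F[0]*np.cos(a)-F[1]*np.sin(a),s['clock']))
E
python3 -m pendant '[[-0.004,-0.0056,0,0,0,0,0.02],[0,0,0,0,0,0,0.02]]'>/dev/null; python3 f.py; python3 -m pendant '[[-0.0059,-0.0099,0,0,0,0,0.02],[-0.0049,-0.0104,0,0,0,0,0.02],[0,0,0,0,0,0,0.02],[0,0,0,0,0,0,0.02]]'>/dev/null;python3 f.py;python3 -m pendant '[[-0.0039,-0.0108,0,0,0,0,0.02],[-0.0027,-0.0112,0,0,0,0,0.02],[0,0,0,0,0,0,0.02],[0,0,0,0,0,0,0.02]]'>/dev/null;python3 f.py
```

```text
phi 0.559 r 114.9 Ft -1.56 Fr -3.91  t 11.3
phi 0.363 r 115.0 Ft -0.85 Fr -3.58  t 11.7
phi 0.171 r 115.0 Ft 3.23 Fr -6.98  t 12.1
```

```bash
python3 -m pendant '[[-0.0014,-0.0114,0,0,0,0,0.02],[-0.0002,-0.0115,0,0,0,0,0.02],[0,0,0,0,0,0,0.02],[0,0,0,0,0,0,0.02]]'>/dev/null; python3 f.py; python3 -m pendant '[[0.001,-0.0115,0,0,0,0,0.02],[0,0,0,0,0,0,0.02],[0,0,0,0,0,0,0.02]]'>/dev/null;python3 f.py;python3 -m pendant '[[0.0021,-0.0113,0,0,0,0,0.02],[0,0,0,0,0,0,0.02],[0,0,0,0,0,0,0.02]]'>/dev/null;python3 f.py
```

```text
phi -0.025 r 115.1 Ft 2.43 Fr -8.26  t 12.5
phi -0.121 r 115.1 Ft 3.24 Fr -7.45  t 12.8
phi -0.218 r 115.1 Ft 3.96 Fr -6.01  t 13.1
```

```bash
python3 -m pendant '[[0.0042,-0.0111,0,0,0,0,0.02],[0,0,0,0,0,0,0.02],[0,0,0,0,0,0,0.02]]'>/dev/null; python3 f.py; python3 -m pendant '[[0.0045,-0.0107,0,0,0,0,0.02],[0,0,0,0,0,0,0.02],[0,0,0,0,0,0,0.02]]'>/dev/null;python3 f.py;python3 -m pendant '[[0.0053,-0.0102,0,0,0,0,0.02],[0,0,0,0,0,0,0.02],[0,0,0,0,0,0,0.02]]'>/dev/null;python3 f.py
```

```text
phi -0.313 r 115.0 Ft 3.96 Fr -2.77  t 13.4
phi -0.411 r 115.0 Ft 3.24 Fr -1.21  t 13.7
phi -0.510 r 115.0 Ft 3.83 Fr -0.78  t 14.0
```

```bash
python3 -m pendant '[[0.0061,-0.0097,0,0,0,0,0.02],[0,0,0,0,0,0,0.02],[0,0,0,0,0,0,0.02]]'>/dev/null; python3 f.py; python3 -m pendant '[[0.007,-0.0091,0,0,0,0,0.02],[0,0,0,0,0,0,0.02],[0,0,0,0,0,0,0.02]]'>/dev/null;python3 f.py;python3 -m pendant '[[0.0038,-0.0043,0,0,0,0,0.02],[0,0,0,0,0,0,0.02],[0,0,0,0,0,0,0.02]]'>/dev/null;python3 f.py
```

```text
phi -0.609 r 115.1 Ft 3.71 Fr -0.90  t 14.3
phi -0.707 r 115.1 Ft 5.87 Fr 0.25  t 14.6
phi -0.752 r 115.1 Ft 5.00 Fr -0.53  t 14.9
```

The foot seems to have just touched. The free level averages 3.4 N and it now reads about 5 N. The handle is near its stop, so I free-wheel back for a second stroke.

```bash
python3 -m pendant '[[-0.0074,0.0088,0,0,0,0,0.02],[-0.0065,0.0095,0,0,0,0,0.02],[-0.0055,0.0101,0,0,0,0,0.02],[-0.0045,0.0106,0,0,0,0,0.02],[-0.0034,0.011,0,0,0,0,0.02],[-0.0023,0.0113,0,0,0,0,0.02],[-0.0011,0.0114,0,0,0,0,0.02],[0,0.0057,0,0,0,0,0.02],[0,0,0,0,0,0,0.02],[0,0,0,0,0,0,0.02]]'>/dev/null; python3 f.py; python3 -m pendant '[[0.0002,-0.0115,0,0,0,0,0.02],[0,0,0,0,0,0,0.02],[0,0,0,0,0,0,0.02]]'>/dev/null;python3 f.py;python3 -m pendant '[[0.0012,-0.0102,0,0,0,0,0.02],[0,0,0,0,0,0,0.02],[0,0,0,0,0,0,0.02]]'>/dev/null;python3 f.py
```

```text
phi -0.012 r 114.8 Ft 0.11 Fr 3.77  t 15.9
phi -0.122 r 114.8 Ft -1.45 Fr 2.56  t 16.2
phi -0.214 r 114.9 Ft -1.73 Fr 0.87  t 16.5
```

```bash
python3 -m pendant '[[0.0015,-0.0055,0,0,0,0,0.02],[0,0,0,0,0,0,0.02],[0,0,0,0,0,0,0.02]]'>/dev/null;python3 f.py;python3 -m pendant '[[0.0018,-0.0055,0,0,0,0,0.02],[0,0,0,0,0,0,0.02],[0,0,0,0,0,0,0.02]]'>/dev/null;python3 f.py; python3 -m pendant '[[0.002,-0.0054,0,0,0,0,0.02],[0,0,0,0,0,0,0.02],[0,0,0,0,0,0,0.02]]'>/dev/null;python3 f.py
```

```text
phi -0.262 r 114.9 Ft -0.49 Fr 1.71  t 16.8
phi -0.311 r 114.9 Ft -0.68 Fr 3.29  t 17.1
phi -0.355 r 114.9 Ft 1.00 Fr 3.43  t 17.4
```

```bash
python3 -m pendant '[[0.0021,-0.0054,0,0,0,0,0.02],[0,0,0,0,0,0,0.02],[0,0,0,0,0,0,0.02]]'>/dev/null;python3 f.py;python3 -m pendant '[[0.0023,-0.0053,0,0,0,0,0.02],[0,0,0,0,0,0,0.02],[0,0,0,0,0,0,0.02]]'>/dev/null;python3 f.py; python3 -m pendant '[[0.0026,-0.0051,0,0,0,0,0.02],[0,0,0,0,0,0,0.02],[0,0,0,0,0,0,0.02]]'>/dev/null;python3 f.py
```

```text
phi -0.399 r 114.9 Ft 3.39 Fr 2.35  t 17.7
phi -0.442 r 115.0 Ft 5.25 Fr 2.09  t 18.0
phi -0.489 r 115.0 Ft 6.93 Fr 2.29  t 18.3
```

```bash
for i in 1; do python3 -m pendant '[[0,0,0,0,0,0,0.02]]'>/dev/null;python3 f.py;python3 -m pendant '[[0,0,0,0,0,0,0.02]]'>/dev/null;python3 f.py;python3 -m pendant '[[0.0028,-0.0050,0,0,0,0,0.02],[0,0,0,0,0,0,0.02],[0,0,0,0,0,0,0.02]]'>/dev/null;python3 f.py;python3 -m pendant '[[0,0,0,0,0,0,0.02]]'>/dev/null;python3 f.py;python3 -m pendant '[[0,0,0,0,0,0,0.02]]'>/dev/null;python3 f.py; done
```

```text
phi -0.489 r 115.0 Ft 6.05 Fr 1.00  t 18.4
phi -0.489 r 115.0 Ft 5.89 Fr 1.52  t 18.5
phi -0.538 r 115.0 Ft 6.85 Fr 1.14  t 18.8
phi -0.537 r 115.0 Ft 6.58 Fr 1.86  t 18.9
phi -0.538 r 115.0 Ft 6.71 Fr 1.13  t 19.0
```

```bash
for i in 1; do python3 -m pendant '[[0.003,-0.0049,0,0,0,0,0.02],[0,0,0,0,0,0,0.02],[0,0,0,0,0,0,0.02]]'>/dev/null;python3 f.py;python3 -m pendant '[[0,0,0,0,0,0,0.02]]'>/dev/null;python3 f.py;python3 -m pendant '[[0.0032,-0.0048,0,0,0,0,0.02],[0,0,0,0,0,0,0.02],[0,0,0,0,0,0,0.02]]'>/dev/null;python3 f.py;python3 -m pendant '[[0,0,0,0,0,0,0.02]]'>/dev/null;python3 f.py;python3 -m pendant '[[0,0,0,0,0,0,0.02]]'>/dev/null;python3 f.py; done
```

```text
phi -0.587 r 115.0 Ft 7.10 Fr 0.63  t 19.3
phi -0.587 r 115.1 Ft 6.15 Fr 2.01  t 19.4
phi -0.636 r 115.1 Ft 6.84 Fr -0.96  t 19.7
phi -0.636 r 115.1 Ft 6.98 Fr 0.13  t 19.8
phi -0.636 r 115.1 Ft 6.72 Fr 1.00  t 19.9
```

Ft is about 3.5 N over the free level, so clamping is near 35 N. The travel since contact fits that too. I let go and rise.

```bash
python3 -m pendant '[[0,0,0,0,0,0,0.05],[0,0,0,0,0,0,0.05],[0,0,0,0,0,0,0.05],[0,0,0,0,0,0,0.05]]'; python3 -m pendant '[[0,0,-0.02,0,0,0,0.05],[0,0,-0.04,0,0,0,0.05],[0,0,-0.04,0,0,0,0.05],[-0.03,-0.04,0,0,0,0,0.05],[-0.03,-0.04,0,0,0,0,0.05],[0,-0.05,0,0,0,0,0.05],[0,-0.05,0,0,0,0,0.05],[0,-0.05,0,0,0,0,0.05],[0,0,0,0,0,0,0.05],[0,0,0,0,0,0,0.05]]'; python3 -c "
from h import *
save('top','t9');save('scene','s9')
cv2.imwrite('pics/c9.png',np.hstack([cv2.resize(cv2.imread('pics/t9.png')[150:290,160:350],(456,336)),cv2.resize(cv2.imread('pics/s9.png')[180:360,230:400],(317,336))]))"
```

```text
clock: 20.3
position: [493.4, 178.2, 199.2]
ee_rot: [1.0, -0.003, -0.001, 0.001]
contact_force: [0.7, -2.7, -1.1]
gripper_width: 49.8
grasp_force: 1.2
clock: 21.3
position: [434.9, 410.6, 298.9]
ee_rot: [1.0, -0.002, -0.001, 0.001]
contact_force: [0.5, -1.0, -0.1]
gripper_width: 49.7
grasp_force: 0.0
```

View pics/c9.png

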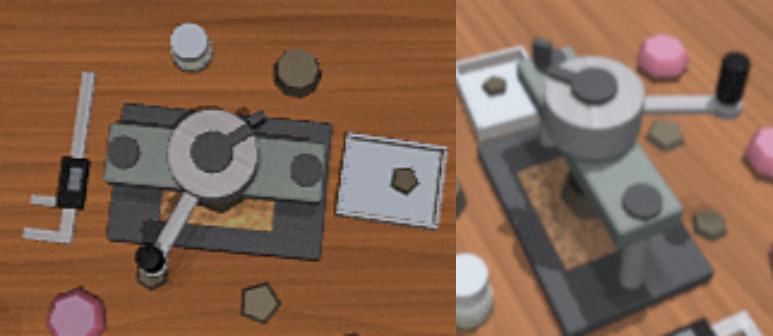

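Run:
```python
from h import *
hub=np.array([585.5,107.9])
for n in('top0','t9'):
    d=load(n);g=d['image'].max(2);m=np.zeros_like(g);m[245:268,210:235]=(g[245:268,210:235]<32)
    k,l,st,c=cv2.connectedComponentsWithStats(m);i=1+np.argmax(st[1:,4]);p=onz(d,*c[i],202)[:2]
    x=hub-p;print(n,c[i],st[i],p,'phi',np.arctan2(x[1],x[0]))
t=onz(load('t9'),160+260/2.4,150+117/2.4,206)[:2]-hub
print('tab az',np.arctan2(t[1],t[0]),np.hypot(*t))
```

```text
top0 [221.15714286 256.14285714] [216 251  11  12  70] [485.22558346 164.32502223] phi -0.5125459816306922
t9 [222.23943662 256.52112676] [217 251  12  13  71] [484.38388096 161.98519616] phi -0.49116229230204334
tab az -1.0760118127276348 52.418313060233956
```

The final picture shows the fin over at lower (260,118), giving a lever angle of about 1.0 rad. The knob is free at (150,258). The core is under the foot, and the tray, calliper, flakes, jar and pebble are where they were. The handle's small counter-clockwise shift on release lies within the free-wheel slack. I hand in.

```bash
python3 -c "
from bench import arm
print(arm.job_done())"
```

```text
the job is handed in; nothing more can be done
None
```

I handed the job in at about 21 s: the lever is over to lower, the handle free-wheeled back to its stop, and the core is clamped at an estimated 25–40 N (judged from knob force and screw travel, since clamping can't be read directly); the handle slipped about 0.12 rad counter-clockwise on release, in the free-wheel direction, and I saw nothing else moved.

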